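Load the battery charging dock and lock it

TASK

Load every battery pack from the blue tray into the charging dock, one to a bay, contact end first: set it in the mouth between the guides and push it in under the cover until it is fully home against the contacts. When all packs are in, press the sprung bail down behind them until its detent holds it, and then press the start button fully in. Leave the packs locked in, and do not disturb the bottle, the screwdriver or the bin.

Things in the scene. Friction and masses are not known exactly. Their poses are not given: they have to be found in the camera images.
- dock: Three-bay battery charging dock, 310 mm deep, 290 mm wide, fixed on the left or right half of the bench. Origin on the bench, on the middle bay's centre line; x points into the bays (away from the robot, within 0.12 rad), y left, z up. Steel base plate from x = -145 to +165 mm, its top 6 mm above the bench. Bay centre lines at y = +84, 0, -84 mm (bays 1, 2, 3).
- bay1_mouth (a point): Middle of the mouth of bay 1, on the base plate at dock x = -42 mm, y = +84. The bays are parted by black plastic rails 15 mm high on the plate: each begins here as a narrow nose (mouth 78 mm wide) and widens over 60 mm; from dock x = +20 mm on the rails are straight and a bay is 59 mm wide. In front of the mouths the plate is bare.
- bay2_mouth (a point): The same for bay 2, the middle one, dock y = 0.
- bay3_mouth (a point): The same for bay 3, dock y = -84 mm.
- bay1_stop (a point): Middle of the contact block that closes bay 1, the stop, at dock x = +122 mm, 28.5 mm above the bench, out of sight under the cover. A pack that is home has its contact end here, its centre 55 mm and its rear face 110 mm before it.
- bay2_stop (a point): The same for bay 2.
- bay3_stop (a point): The same for bay 3.
- cover_edge (a point): Middle of the front edge of the cover over the bays, on its top: dock x = +30 mm, 58 mm above the bench; underside 54 mm. The cover (first 40 mm clear, then a grey control panel) runs from here to the back, 284 mm wide. A pack that is home sticks out 18 mm in front of it.
- bail (a joint): Angle (rad) of the dock's sprung bail, a bar across all bays on two side arms. 0: up, where its spring rests it (arms 68 degrees above level); 1.279: fully down, the bar close behind the packs. Pushing it down at the bar takes up to 8 N; past about 1.2 a detent pulls it down and holds it near 1.28; released earlier it springs up. A pack that is not home stops it at about 1.15.
- bail_hinge (a point): Middle of the bail's hinge line (along dock y), at dock x = +130 mm, 54 mm above the bench. The arms are 130 mm long and run outside the cover, at dock y = +-151 mm.
- bail_bar (a point): Middle of the bail's bar, on its axis; the bar is 14 mm thick (black sleeve 15 mm), 302 mm long along dock y. Up: 175 mm above the bench, at dock x = +81 mm. It comes down toward the robot on an arc about the hinge; down: 42 mm above the bench, at dock x = +1 mm.
- start (a joint): Travel (m) of the dock's start button: 0 out, 0.006 fully in, springs back; full travel takes 5 N.
- start_top (a point): Centre of the top of the start button, white, round, 24 mm in diameter, on the dock's control panel at dock x = +88 mm, y = 0; it is pressed straight down. The raised bail's bar is about 100 mm above it; with the bail down it is free.
- tray: Shallow blue transit tray fixed to the bench beside the dock, 300 x 330 mm, 4 mm floor, rim 14 mm high; origin on the bench under its centre. The packs start in it, lying flat with their contact ends away from the robot (yaw within about 0.45 rad).
- pack1_c (a point): Centre of grey battery pack 1 (all packs alike; one of the three may be absent), a block 110 mm long (its x axis, toward the contact end), 56 mm wide (y), 45 mm high (z), 0.3 to 0.55 kg, with a black cap at its rear end (-x) and four brass contacts at its front end (+x).
- pack1_contacts (a point): Middle of the contact end face of pack 1, 55 mm ahead of its centre along its x axis.
- pack2_c (a point): Centre of grey battery pack 2 (all packs alike; one of the three may be absent), a block 110 mm long (its x axis, toward the contact end), 56 mm wide (y), 45 mm high (z), 0.3 to 0.55 kg, with a black cap at its rear end (-x) and four brass contacts at its front end (+x).
- pack2_contacts (a point): Middle of the contact end face of pack 2, 55 mm ahead of its centre along its x axis.
- pack3_c (a point): Centre of grey battery pack 3 (all packs alike; one of the three may be absent), a block 110 mm long (its x axis, toward the contact end), 56 mm wide (y), 45 mm high (z), 0.3 to 0.55 kg, with a black cap at its rear end (-x) and four brass contacts at its front end (+x).
- pack3_contacts (a point): Middle of the contact end face of pack 3, 55 mm ahead of its centre along its x axis.
- bottle_c (a point): Bystander: centre of a white plastic bottle, 56 mm across, 150 mm high, standing behind the work.
- driver_grip (a point): Bystander: grip of a black-handled screwdriver, 200 mm long, lying to the left of the robot's base.
- bin_c (a point): Bystander: centre of a small open blue bin, 110 x 160 mm, 60 mm high, to the right of the robot's base.

How it is judged:
On the way, in this order (a step that is already met when the one before it is completed fails the run):
1. every pack is fully home in a bay, with the bail up (x of pack1_contacts in the frame of dock between 0.115 and 0.13 m and z of pack1_c in the frame of dock between 0.02 and 0.036 m and angle between each of pack1_c, pack2_c, pack3_c's own z axis and vertical below 0.1 rad and angle between the x axis of each of pack1_c, pack2_c, pack3_c and the x axis of dock, either way round below 0.08 rad and (y of pack1_c in the frame of dock between -0.089 and -0.079 m or y of pack1_c in the frame of dock between -0.005 and 0.005 m or y of pack1_c in the frame of dock between 0.079 and 0.089 m) and x of pack2_contacts in the frame of dock between 0.115 and 0.13 m and z of pack2_c in the frame of dock between 0.02 and 0.036 m and (y of pack2_c in the frame of dock between -0.089 and -0.079 m or y of pack2_c in the frame of dock between -0.005 and 0.005 m or y of pack2_c in the frame of dock between 0.079 and 0.089 m) and x of pack3_contacts in the frame of dock between 0.115 and 0.13 m and z of pack3_c in the frame of dock between 0.02 and 0.036 m and (y of pack3_c in the frame of dock between -0.089 and -0.079 m or y of pack3_c in the frame of dock between -0.005 and 0.005 m or y of pack3_c in the frame of dock between 0.079 and 0.089 m) and value of joint bail below 0.5 rad), for 0.2 s.
2. the bail is down and held by its detent, with every pack home (x of pack1_contacts in the frame of dock between 0.115 and 0.13 m and z of pack1_c in the frame of dock between 0.02 and 0.036 m and angle between each of pack1_c, pack2_c, pack3_c's own z axis and vertical below 0.1 rad and angle between the x axis of each of pack1_c, pack2_c, pack3_c and the x axis of dock, either way round below 0.08 rad and (y of pack1_c in the frame of dock between -0.089 and -0.079 m or y of pack1_c in the frame of dock between -0.005 and 0.005 m or y of pack1_c in the frame of dock between 0.079 and 0.089 m) and x of pack2_contacts in the frame of dock between 0.115 and 0.13 m and z of pack2_c in the frame of dock between 0.02 and 0.036 m and (y of pack2_c in the frame of dock between -0.089 and -0.079 m or y of pack2_c in the frame of dock between -0.005 and 0.005 m or y of pack2_c in the frame of dock between 0.079 and 0.089 m) and x of pack3_contacts in the frame of dock between 0.115 and 0.13 m and z of pack3_c in the frame of dock between 0.02 and 0.036 m and (y of pack3_c in the frame of dock between -0.089 and -0.079 m or y of pack3_c in the frame of dock between -0.005 and 0.005 m or y of pack3_c in the frame of dock between 0.079 and 0.089 m) and value of joint bail above 1.24 rad), for 0.2 s.
3. the start button is pressed in, with the bail held down (value of joint start above 0.0042 m and value of joint bail above 1.24 rad), for 0.05 s.
At the end, for the whole second after the job is handed in: Every pack lies flat in a bay of its own, contact end inward and within 7 mm of the stop (the play the lowered bail leaves is less), at rest; the bail stands past 1.24 rad, held by its detent; the start button has been pressed at least 4.2 mm after that and is out again (all of step 2 and value of joint start below 0.002 m and linear speed of each of pack1, pack2, pack3 below 0.02 m/s); the robot touches nothing.
It fails at once if the bottle is moved more than 20 mm or tipped (distance of bottle_c from where it was at the start of the episode above 0.02 m or angle between bottle_c's own z axis and vertical above 0.3 rad).
It fails at once if the screwdriver is moved more than 25 mm (distance of driver_grip from where it was at the start of the episode above 0.025 m).
It fails at once if the bin is moved more than 20 mm (distance of bin_c from where it was at the start of the episode above 0.02 m).
Of pack1, pack2, pack3 only 2 to 3 are there at a start; the rules pass over those that are not, and their reading is None.
At some moment in a run one of pack1, pack2, pack3 may be knocked a few centimetres aside while the robot is not near it.
Once in a run the grip may slacken for a moment while it holds something.
It also fails if it takes over 210 s, if anything falls off the work surface, if the arm or the gripper's body presses on something with over 40 N, if the wrist force passes 120 N, or if a joint passes its speed limit or range.

ROBOT

A 6-joint arm with a two-finger parallel gripper is mounted at the origin on the work surface. World frame = base frame: x ahead of the robot, y to its left, z up, the work surface at z = 0. Lengths are in m, angles in rad, forces in N, time in s.
With the tool pointing down it reaches from about 0.35 to 0.775 m from the base axis. Payload 5.5 kg.
Tool frame: the origin (TCP) lies at the very end of the fingers, on their centre line; the grasp point (between the pads) lies 19 mm behind it; y points along the fingers, z is the direction in which the jaws open and shut, and the axes are right-handed (so a half turn about y gives the same grasp; the last joint's range is limited). The gripper opens to 85 mm and grips with 20 to 120 N. Pads are 22 mm wide; open, the fingers measure 114 mm over their backs; the gripper's body (76 mm by 85 mm) begins 54 mm behind the grasp point. The pads swing forward as they close: fully open they stand 13 mm farther back than shut.
Start: joints at [1.103, 0.313, 0.046, 1.304, 0, 1.431], TCP at [0.185, 0.544, 0.231] pointing down, gripper open.
Joint ranges: [-2.76, 2.76], [-0.86, 1.69], [-1.03, 1.26], [-2.2, 2.34], [-1.47, 1.5], [-3.14, 3.14]. Speed limits (rad/s): [2.57, 2.57, 3.14, 3.14, 3.14, 3.14].

INTERFACE

Orientations are given as a unit quaternion [w, x, y, z].
In Python, from workcell import env gives the robot as it stands.
- The arm moves only by the shell command python3 -m inch 'ROWS' [OPENING] [FORCE]. ROWS is JSON, a list that holds one entry, the list of rows, each a list of 4 numbers: the shift along the tool's x, y, z in mm, then the turn about the tool's y in degrees. In form: [[[tx, ty, tz, spin], ...]]. A call has 1 to 10 rows; each row is the pose to reach, as a shift and turn from the pose commanded when the call began, along the tool's axes at that moment; what a row does not reach only later rows make up. A row lasts 1/10 s, in which the tool goes at most 50 mm and 8.59 degrees, less where a joint would pass 70% of its speed; a pose out of reach is approached as far as the arm can. A call with a gripper value outside its range is refused whole. OPENING is the finger opening in mm, from 0 to 85.4, set as the call begins (- or left out, the last holds). The fingers move at their own pace and stop on an object; FORCE is the grip in N (left out, the last holds). Time passes only in rows, so rows that repeat a pose let the fingers close. It gives the time, the measured TCP pose, the force and the opening at its end, in the units of the state.
- env.get_state(): the state, without advancing time (a new reading comes with each control period).
- env.read_camera(name): name is "scene" or "top" or "wrist"; returns the picture (384x512x3 uint8, blue, green, red); there is no depth.
- env.camera_model(name): a dict with "fx", "fy", "cx", "cy" (pixels), "R" (3x3) and "t" (3): a world point X has camera coordinates R X + t; the wrist camera has in their place "mount" (4x4, takes a point from camera to tool coordinates, whose origin is the TCP and whose axes are the tool frame's). Camera axes: x right, y down, z forward; pixel columns grow to the right and rows downward; lengths in m; the calibration is good to about 2 mm. A picture is of the moment at which its call begins: read the wrist's pose just before it. camera_model takes no time and is no camera call.
- env.hand_in(): hands the job in, once; it reports no verdict.
The state is a dict: "clock": time; "joint_pos": joint angles; "qvel": joint speeds; "tau": joint torques, N m; "tcp_pos": TCP position; "orientation": TCP orientation; "wrist_force": force on the tool from outside, world axes, zero at the start; "ft_torque": the same for the moment, N m; "finger_gap": finger opening in m.
Only numpy, scipy, OpenCV 4.12 (cv2) and the standard library are available. Lean on these libraries where they do the work, as an engineer would, in place of code of your own. Each camera call takes 0.05 s, during which the arm holds its last target.

## Working session

There is one attempt and no reset: what is moved stays moved. The work goes in short steps, Python scripts to look and compute and a shell command to move; the robot and the scene stay as the last step left them, time stands still between calls to the robot, and variables do not carry over. Pictures are saved under pics/ and viewed, and the job is handed in when it is done.

```bash
ls; mkdir -p pics; python3 - <<'E'
from workcell import env
import cv2
s=env.get_state(); print(s)
for n in ["scene","top","wrist"]:
    cv2.imwrite(f"pics/{n}0.png",env.read_camera(n)); print(n,env.camera_model(n))
E
```

```text
pics
{'clock': 0.0, 'joint_pos': array([ 1.10340831e+00,  3.13977654e-01,  4.49891759e-02,  1.30357212e+00,
       -1.99799382e-05,  1.43121470e+00]), 'qvel': array([-0.00031266, -0.00239532, -0.00112367,  0.00099008, -0.00054509,
       -0.00023519]), 'tau': array([ 3.20195822e-04, -4.80626285e+01,  2.98532814e+01,  1.93660503e-02,
       -2.32740840e-04, -6.23773715e-06]), 'tcp_pos': array([0.18491083, 0.54393419, 0.23042596]), 'orientation': array([-0.69703243,  0.69822718, -0.11555846,  0.11519912]), 'wrist_force': array([ 0.37843748, -0.34003675, -0.76612778]), 'ft_torque': array([ 0.01180818, -0.02191443, -0.03878118]), 'finger_gap': 0.08552745987900787}
scene {'fx': 370.9090627356061, 'fy': 370.9090627356061, 'cx': 255.08668164431958, 'cy': 194.17985044100212, 'R': array([[ 0.77426291,  0.63282298,  0.00721185],
       [ 0.52718226, -0.63862238, -0.56057142],
       [-0.35013683,  0.43783162, -0.82807468]]), 't': array([-0.41886205, -0.22314818,  1.69077591])}
top {'fx': 477.1522337981573, 'fy': 477.1522337981573, 'cx': 264.5023617042486, 'cy': 197.99616418026451, 'R': array([[ 0.01366986, -0.99976088,  0.01706818],
       [-0.99067381, -0.01585599, -0.13532917],
       [ 0.13556745, -0.01505907, -0.99065367]]), 't': array([-0.0355901 ,  0.56771648,  1.67918524])}
wrist {'fx': 284.07198471715554, 'fy': 284.07198471715554, 'cx': 258.8519520007651, 'cy': 189.39940378135884, 'mount': array([[ 3.63959182e-05,  9.64379091e-01,  2.64524040e-01,
        -6.85412923e-02],
       [-1.72889853e-03, -2.64523585e-01,  9.64377667e-01,
        -1.42811948e-01],
       [ 9.99998505e-01, -4.92434635e-04,  1.65768601e-03,
        -4.10383298e-05],
       [ 0.00000000e+00,  0.00000000e+00,  0.00000000e+00,
         1.00000000e+00]])}
```

View pics/top0.png

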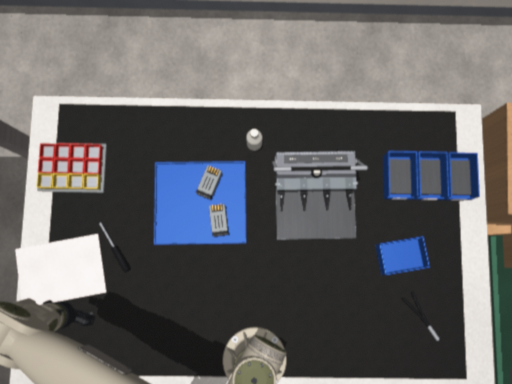

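View pics/scene0.png

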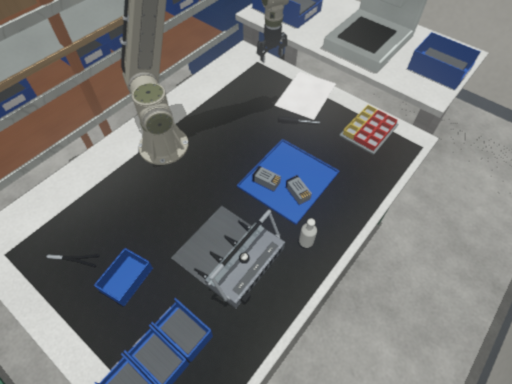

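View pics/wrist0.png

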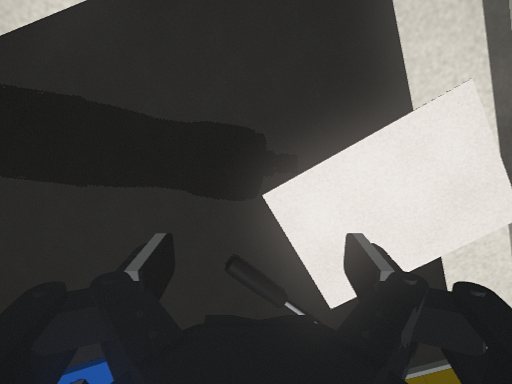

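```bash
cat > h.py <<'E'
from workcell import env
import cv2, numpy as np
from scipy.spatial.transform import Rotation as Ro
def st():
    s=env.get_state(); q=s['orientation']; s['R']=Ro.from_quat([q[1],q[2],q[3],q[0]]).as_matrix(); return s
def cam(n,s=None):
    m=env.camera_model(n); K=np.array([[m['fx'],0,m['cx']],[0,m['fy'],m['cy']],[0,0,1]])
    if 'mount' in m:
        s=s or st(); M=np.array(m['mount']); Rw=s['R']@M[:3,:3]; c=s['R']@M[:3,3]+s['tcp_pos']
        return K,Rw.T,-Rw.T@c
    return K,np.array(m['R']),np.array(m['t'])
def ray(px,z,C):
    K,R,t=C; d=R.T@np.linalg.inv(K)@np.array([px[0],px[1],1.]); c=-R.T@t
    return c+d*(z-c[2])/d[2]
def proj(X,C):
    K,R,t=C; p=K@(R@np.asarray(X,float)+t); return p[:2]/p[2]
def rel(target,s=None):
    "world TCP target -> tool shift mm"
    s=s or st(); return np.round(s['R'].T@(np.asarray(target)-s['tcp_pos'])*1000,1)
def show(name,img): cv2.imwrite('pics/'+name+'.png',img)
E
python3 - <<'E'
from h import *
im=cv2.imread('pics/top0.png')
show('top0a',cv2.resize(im[140:250,150:250],None,fx=5,fy=5,interpolation=cv2.INTER_CUBIC))
show('top0b',cv2.resize(im[140:250,262:372],None,fx=5,fy=5,interpolation=cv2.INTER_CUBIC))
s=st();print(s['R'])
E
```

```text
[[ 9.46757087e-01 -6.65775890e-04  3.21948093e-01]
 [-3.21948703e-01 -1.26071828e-03  9.46756275e-01]
 [-2.24441654e-04 -9.99998984e-01 -1.40793966e-03]]
```

View pics/top0a.png

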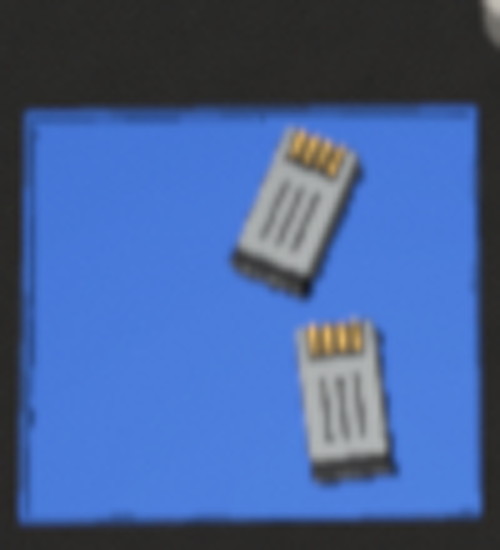

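View pics/top0b.png

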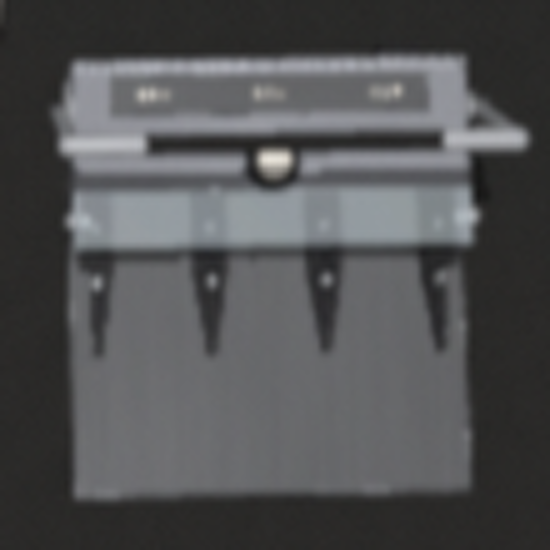

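```bash
python3 - <<'E'
from h import *
C=cam('top')
A=lambda x,y:(150+x/5-.4,140+y/5-.4)
B=lambda x,y:(262+x/5-.4,140+y/5-.4)
for n,p,z in [('nl',B(73,498),.006),('nr',B(470,492),.006),('nose1',B(98,354),.021),('n2',B(212,354),.021),('n3',B(326,352),.021),('n4',B(441,350),.021),('edgeL',B(76,246),.058),('edgeR',B(472,240),.058),('btn',B(273,158),.065),('backL',B(72,60),.058),('backR',B(466,56),.058)]:
    print(n,ray(p,z,C).round(4))
for n,p in [('p1 fl',A(288,128)),('p1fr',A(360,158)),('p1bl',A(233,262)),('p1br',A(306,296)),('p2fl',A(297,330)),('p2fr',A(372,320)),('p2bl',A(316,480)),('p2br',A(392,470))]:
    print(n,ray(p,.049,C).round(4))
for px in [(155,163),(246,163),(246,243),(155,244)]: print(ray(px,.014,C).round(4))
print(ray((254,142),.1,C))
E
```

```text
nl [ 0.4225 -0.0722  0.006 ]
nr [ 0.431  -0.3613  0.006 ]
nose1 [ 0.5262 -0.0886  0.021 ]
n2 [ 0.5275 -0.1715  0.021 ]
n3 [ 0.5302 -0.2545  0.021 ]
n4 [ 0.533  -0.3383  0.021 ]
edgeL [ 0.5994 -0.0703  0.058 ]
edgeR [ 0.6084 -0.3542  0.058 ]
btn [ 0.6644 -0.2105  0.065 ]
backL [ 0.7353 -0.0661  0.058 ]
backR [ 0.7433 -0.3515  0.058 ]
p1 fl [0.6828 0.1812 0.049 ]
p1fr [0.6617 0.1288 0.049 ]
p1bl [0.5845 0.2176 0.049 ]
p1br [0.5608 0.1648 0.049 ]
p2fl [0.5363 0.1705 0.049 ]
p2fr [0.5443 0.1172 0.049 ]
p2bl [0.4297 0.1539 0.049 ]
p2br [0.4376 0.1004 0.049 ]
[0.695  0.3767 0.014 ]
[0.7007 0.0425 0.014 ]
[0.4068 0.0369 0.014 ]
[0.3985 0.3635 0.014 ]
[0.75852185 0.01352695 0.1       ]
```

```bash
python3 - <<'E'
from h import *
s=st(); print(rel([.45,.15,.24]))
E
```

```text
[ 377.8   -9.1 -287.7]
```

```bash
python3 -m inch '[[[38,-1,-29,-2],[76,-2,-58,-4],[113,-3,-86,-6],[151,-4,-115,-8],[189,-5,-144,-10],[227,-6,-173,-12],[264,-7,-201,-14],[302,-8,-230,-16],[340,-9,-260,-18],[378,-9,-288,-18.8]]]' 85; python3 -m inch '[[[0,0,0,0],[0,0,0,0],[0,0,0,0]]]'; python3 - <<'E'
from h import *
s=st(); im=env.read_camera('wrist'); show('w1',im)
print(s['tcp_pos'],s['R'],rel([.45,.15,.24]))
E
```

```text
clock: 1.15
tcp_pos: [0.4509, 0.1481, 0.2404]
orientation: [0.707, -0.707, -0.0, 0.0]
wrist_force: [0.4, 0.9, 0.5]
finger_gap: 0.0852
clock: 1.45
tcp_pos: [0.4495, 0.1506, 0.24]
orientation: [0.707, -0.707, 0.0, 0.001]
wrist_force: [0.4, -0.5, 0.8]
finger_gap: 0.0848
[0.44951234 0.15058889 0.2400494 ] [[ 9.99999133e-01 -1.07753167e-03 -7.56902955e-04]
 [ 7.57193508e-04  2.69264243e-04  9.99999677e-01]
 [-1.07732752e-03 -9.99999383e-01  2.70079909e-04]] [ 0.6  0.2 -1. ]
```

View pics/w1.png

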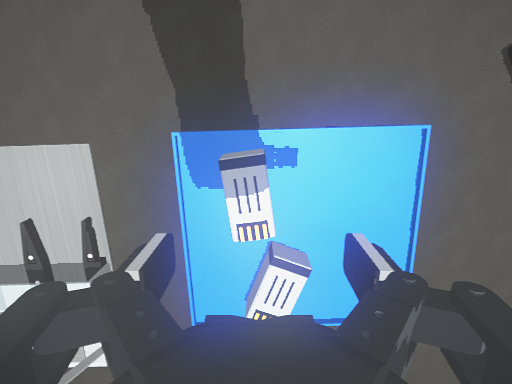

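```bash
python3 - <<'E'
from h import *
im=cv2.imread('pics/w1.png')
show('w1a',cv2.resize(im[140:330,205:325],None,fx=3,fy=3,interpolation=cv2.INTER_CUBIC))
E
```

```text
(no output)
```

View pics/w1a.png

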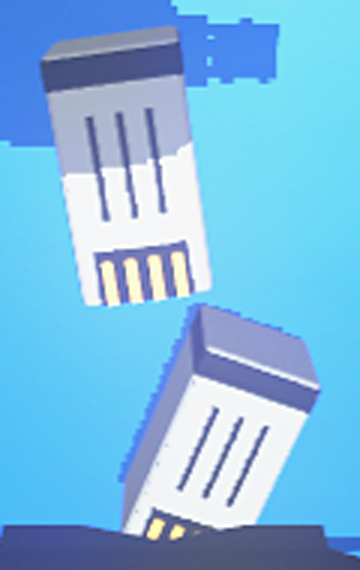

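```bash
python3 - <<'E'
from h import *
C=cam('wrist')
P=lambda x,y:(205+x/3-.33,140+y/3-.33)
q=[ray(P(*p),.049,C) for p in [(43,64),(183,44),(212,289),(87,304)]]
for a in q: print(a.round(4))
c=sum(q)/4; f=(q[2]+q[3]-q[0]-q[1])/2; print(c,np.hypot(*f[:2]),np.arctan2(f[1],f[0]))
for p in [(197,340),(320,390),(125,530)]: print(ray(P(*p),.049,C).round(4))
yaw=np.arctan2(f[1],f[0]); t=c-.028*np.array([np.cos(yaw),np.sin(yaw),0]);t[2]=.021; print(t,rel(t),np.degrees(yaw))
E
```

```text
[0.4378 0.1047 0.049 ]
[0.4297 0.16   0.049 ]
[0.5343 0.1732 0.049 ]
[0.5413 0.1199 0.049 ]
[0.4857866  0.13947451 0.049     ] 0.10502300259978818 0.13539475859407762
[0.5583 0.1671 0.049 ]
[0.5826 0.2217 0.049 ]
[0.6555 0.135  0.049 ]
[0.45804286 0.13569503 0.021     ] [  8.7 219.2 -15.3] 7.75754823563328
```

```bash
python3 -m inch '[[[4,20,-8,-4],[9,50,-14,-8],[9,85,-14,-8.2],[9,120,-14,-8.2],[9,150,-14,-8.2],[9,180,-14,-8.2],[9,205,-14,-8.2],[9,219,-14,-8.2],[9,219,-14,-8.2],[9,219,-14,-8.2]]]' 85;  python3 -m inch '[[[0,0,0,0],[0,0,0,0],[0,0,0,0],[0,0,0,0],[0,0,0,0],[0,0,0,0],[0,0,0,0],[0,0,0,0]]]' 40 60; python3 - <<'E'
from h import *
s=st(); im=env.read_camera('wrist'); show('w2',im)
E
```

```text
clock: 2.5
tcp_pos: [0.4588, 0.1372, 0.0216]
orientation: [0.705, -0.705, -0.051, 0.052]
wrist_force: [0.4, -0.9, -0.8]
finger_gap: 0.0847
clock: 3.3
tcp_pos: [0.4605, 0.1358, 0.0229]
orientation: [-0.705, 0.706, 0.052, -0.05]
wrist_force: [-1.4, -1.1, 6.6]
finger_gap: 0.0544
```

View pics/w2.png

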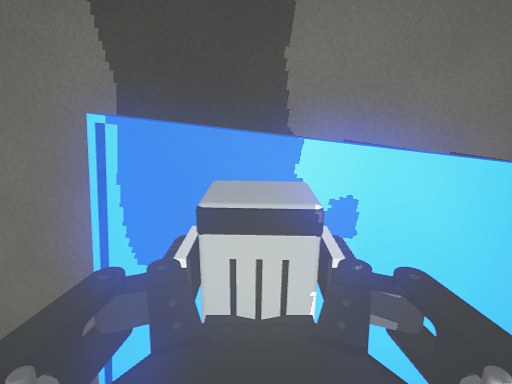

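```bash
python3 -m inch '[[[0,-10,0,0],[0,-25,0,0],[0,-45,0,0],[0,-65,0,0],[0,-80,0,0],[0,-80,0,0]]]';python3 - <<'E'
from h import *
s=st(); print(rel([.44,-.133,.11]), s['finger_gap'],s['wrist_force'],np.arctan2(s['R'][1,0],s['R'][0,0]))
E
```

```text
clock: 3.95
tcp_pos: [0.4607, 0.1364, 0.1036]
orientation: [0.706, -0.705, -0.052, 0.049]
wrist_force: [1.0, -0.8, -3.8]
finger_gap: 0.0552
[ -59.    -6.7 -263.6] 0.05522740603180883 [ 1.02603077 -0.76241151 -3.82535679] 0.14349829500074754
```

```bash
python3 -m inch '[[[-6,-2,-26,0.7],[-12,-3,-53,1.3],[-18,-4,-79,2],[-24,-5,-105,2.6],[-30,-6,-132,3.3],[-36,-7,-158,4],[-42,-7,-185,4.6],[-48,-7,-211,5.3],[-54,-7,-240,6],[-59,-7,-264,6.5]]]';python3 -m inch '[[[0,0,0,0],[0,0,0,0],[0,0,0,0]]]'; python3 - <<'E'
from h import *
s=st(); im=env.read_camera('wrist'); show('w3',im); print(s['tcp_pos'],s['finger_gap'],s['wrist_force'])
show('t3',cv2.resize(env.read_camera('top')[140:250,150:372],None,fx=3,fy=3,interpolation=cv2.INTER_CUBIC))
E
```

```text
clock: 4.95
tcp_pos: [0.4377, -0.1347, 0.1075]
orientation: [0.707, -0.707, -0.01, 0.011]
wrist_force: [0.5, 0.8, -3.5]
finger_gap: 0.0546
clock: 5.25
tcp_pos: [0.4379, -0.1328, 0.1077]
orientation: [0.707, -0.707, -0.01, 0.011]
wrist_force: [1.3, -0.3, -4.1]
finger_gap: 0.0547
[ 0.43794133 -0.13278449  0.10766556] 0.05466898122877604 [ 1.25542305 -0.26037129 -4.1115294 ]
```

View pics/w3.png

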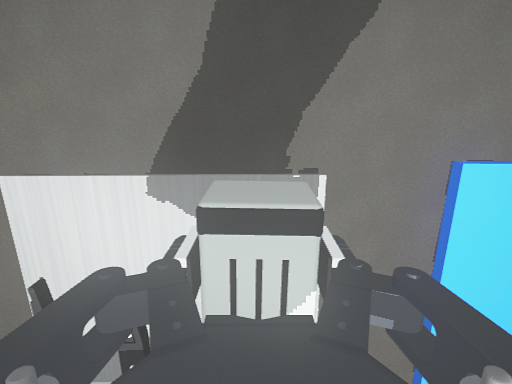

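View pics/t3.png

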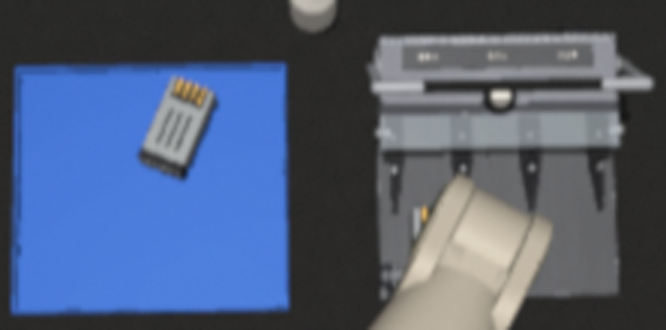

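```bash
python3 - <<'E'
from h import *
C=cam('wrist')
# plate near edge, left corner, left nose etc
for p in [(0,176.5),(150,176),(326,175.5)]: print(ray(p,.006,C).round(4))
D=np.array([.572,-.2127]);y=.03
def d2w(x,yy,z): return np.array([D[0]+x*np.cos(y)-yy*np.sin(y),D[1]+x*np.sin(y)+yy*np.cos(y),z])
for q in [(-.145,.145,.006),(-.042,.042,.021),(-.145,-.0,.006)]: print(q,proj(d2w(*q),C).round(1))
im=cv2.imread('pics/w3.png'); show('w3a',cv2.resize(im[240:384,0:170],None,fx=4,fy=4))
show('w3b',cv2.resize(im[150:384,270:400],None,fx=2.5,fy=2.5))
E
```

```text
[ 0.4323 -0.36    0.006 ]
[ 0.4278 -0.228   0.006 ]
[ 0.4225 -0.0729  0.006 ]
(-0.145, 0.145, 0.006) [326.9 175.7]
(-0.042, 0.042, 0.021) [212.4 287.8]
(-0.145, -0.0, 0.006) [162.4 175.6]
```

View pics/w3a.png

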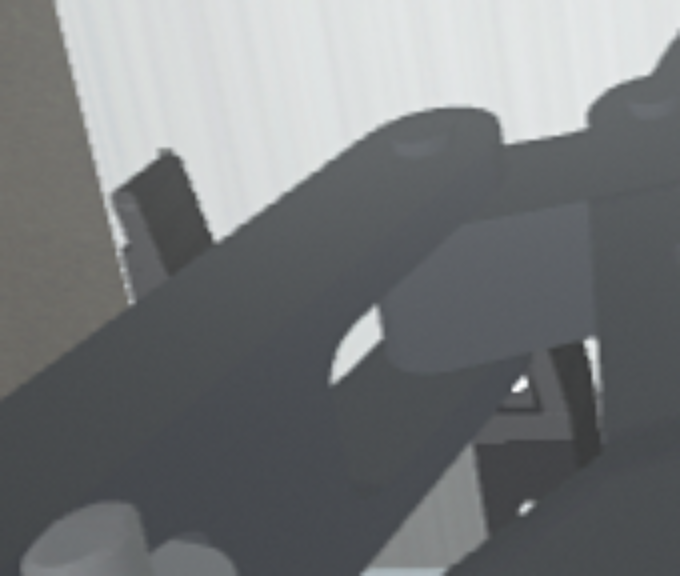

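View pics/w3b.png

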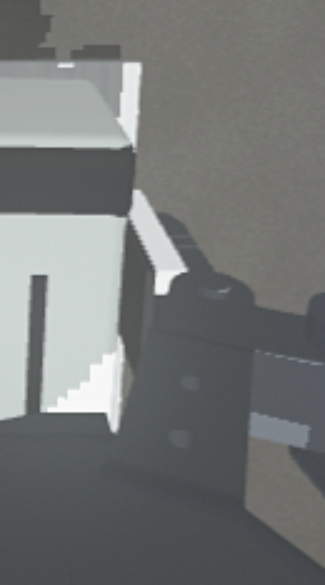

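```bash
cat >> h.py <<'E'
D=np.array([.572,-.2127]);DY=.032
def d2w(x,yy,z): return np.array([D[0]+x*np.cos(DY)-yy*np.sin(DY),D[1]+x*np.sin(DY)+yy*np.cos(DY),z])
def w2d(p):
    c,s_=np.cos(DY),np.sin(DY); v=np.asarray(p)[:2]-D; return np.array([c*v[0]+s_*v[1],-s_*v[0]+c*v[1],p[2]]).round(4)
def yaw(s=None):
    s=s or st(); return np.arctan2(s['R'][1,0],s['R'][0,0])
E
python3 - <<'E'
from h import *
s=st();print(s['R'].round(4)); print(yaw(),'spin',-np.degrees(DY-yaw())); print(rel(d2w(-.101,.084,.027))); print(w2d(s['tcp_pos']))
E
```

```text
[[ 9.995e-01 -7.000e-04 -3.130e-02]
 [ 3.130e-02  7.000e-04  9.995e-01]
 [-7.000e-04 -1.000e+00  7.000e-04]]
0.031263778125855554 spin -0.04218240617368845
[30.1 80.9 -0.3]
[-0.1311  0.0843  0.1079]
```

```bash
python3 -m inch '[[[15,5,0,0],[30,20,0,0],[30,40,0,0],[30,55,0,0],[30,67,0,0],[30,75,0,0],[30,81,0,0],[30,81,0,0],[30,81,0,0]]]';python3 - <<'E'
from h import *
s=st();print(w2d(s['tcp_pos']),yaw(s)-DY)
show('w4',env.read_camera('wrist'))
E
```

```text
clock: 6.25
tcp_pos: [0.469, -0.1329, 0.0277]
orientation: [-0.707, 0.707, 0.011, -0.01]
wrist_force: [0.4, -0.2, -3.3]
finger_gap: 0.0547
[-0.1004  0.0831  0.0277] -0.0020090088196882926
```

View pics/w4.png

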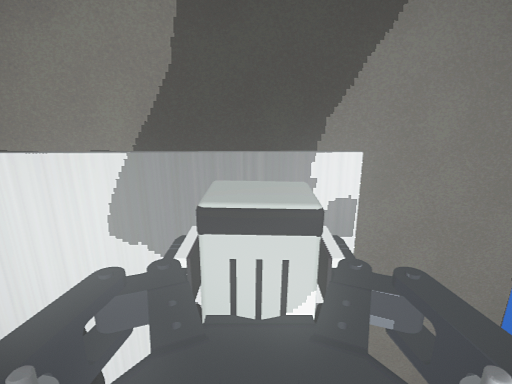

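```bash
python3 -m inch '[[[8,1,1,0],[16,1.5,1,0],[24,1.5,1,0],[32,1.5,1,0],[40,1.5,1,0],[48,1.5,1,0]]]';python3 - <<'E'
from h import *
s=st();print(w2d(s['tcp_pos']),yaw(s)-DY,s['wrist_force'])
E
python3 -m inch '[[[8,0,0,0],[16,0,0,0],[24,0,0,0],[32,0,0,0],[40,0,0,0],[40,0,0,0]]]';python3 - <<'E'
from h import *
s=st();print(w2d(s['tcp_pos']),yaw(s)-DY,s['wrist_force'])
show('w5',env.read_camera('wrist'))
E
```

```text
clock: 6.9
tcp_pos: [0.5174, -0.1303, 0.0257]
orientation: [0.707, -0.707, -0.011, 0.011]
wrist_force: [-0.6, 0.5, -4.0]
finger_gap: 0.0546
[-0.0519  0.0842  0.0257] -0.0018757406363221901 [-0.56524924  0.46665913 -3.95972653]
clock: 7.5
tcp_pos: [0.5581, -0.1293, 0.0259]
orientation: [-0.707, 0.707, 0.011, -0.01]
wrist_force: [-0.3, -1.4, -4.1]
finger_gap: 0.0547
[-0.0112  0.0838  0.0259] -0.001656314560656267 [-0.34264465 -1.43789262 -4.09598076]
```

View pics/w5.png

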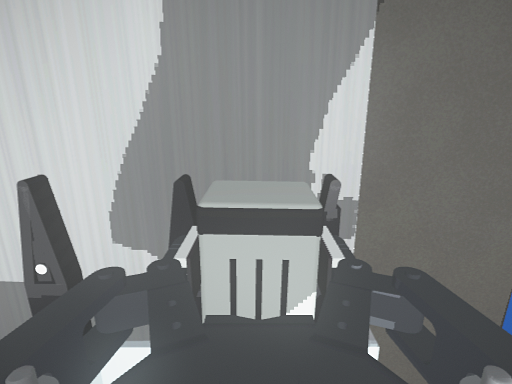

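```bash
python3 -m inch '[[[5,0,0,0],[10,1,0,0],[10,2,0,0],[10,2,0,0]]]'; python3 -m inch '[[[0,0,0,0],[0,0,0,0],[0,0,0,0],[0,0,0,0]]]' 68;  python3 -m inch '[[[0,-20,0,0],[0,-50,0,0],[-25,-60,0,0],[-55,-60,0,0],[-80,-60,0,0],[-80,-60,0,0],[-80,-60,0,0],[-80,-60,0,0]]]' 68; python3 -m inch '[[[0,0,0,0],[0,0,0,0],[0,0,0,0],[0,0,0,0],[0,0,0,0]]]' 0; python3 - <<'E'
from h import *
s=st();print(w2d(s['tcp_pos']),yaw(s)-DY,s['wrist_force'])
show('w6',env.read_camera('wrist'))
E
```

```text
clock: 7.95
tcp_pos: [0.5668, -0.1289, 0.025]
orientation: [-0.707, 0.707, 0.011, -0.01]
wrist_force: [-3.5, 1.7, 6.0]
finger_gap: 0.0547
clock: 8.35
tcp_pos: [0.5669, -0.1289, 0.0239]
orientation: [-0.707, 0.707, 0.011, -0.01]
wrist_force: [-0.3, -0.1, 0.6]
finger_gap: 0.0683
clock: 9.15
tcp_pos: [0.4878, -0.1316, 0.0841]
orientation: [-0.707, 0.707, 0.011, -0.01]
wrist_force: [-0.8, -0.4, -0.0]
finger_gap: 0.0684
clock: 9.65
tcp_pos: [0.4867, -0.1312, 0.0837]
orientation: [0.707, -0.707, -0.011, 0.011]
wrist_force: [0.3, -0.2, -0.7]
finger_gap: -0.0001
[-0.0827  0.0842  0.0837] -0.0018737286409820399 [ 0.26927396 -0.23382271 -0.70586391]
```

View pics/w6.png

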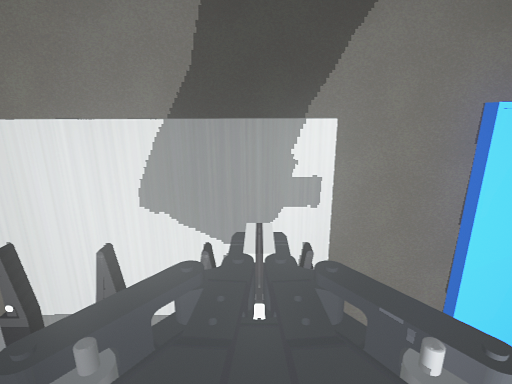

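```bash
python3 -m inch '[[[0,20,0,0],[0,45,0,0],[0,60,0,0],[10,60,0,0],[22,60,0,0],[34,60,0,0],[44,60,0,0],[54,60,0,0],[62,60,0,0],[62,60,0,0]]]'; python3 -m inch '[[[3,0,0,0],[6,0,0,0],[9,0,0,0],[12,0,0,0],[15,0,0,0],[15,0,0,0]]]'; python3 - <<'E'
from h import *
s=st();print(w2d(s['tcp_pos']),yaw(s)-DY,s['wrist_force'])
E
```

```text
clock: 10.7
tcp_pos: [0.5497, -0.1297, 0.0244]
orientation: [-0.707, 0.707, 0.011, -0.011]
wrist_force: [-0.8, -0.1, 0.2]
finger_gap: -0.0001
clock: 11.3
tcp_pos: [0.563, -0.1293, 0.024]
orientation: [-0.707, 0.707, 0.01, -0.011]
wrist_force: [-4.7, -1.7, 3.7]
finger_gap: -0.0002
[-0.0063  0.0837  0.024 ] -0.0024001052686328447 [-4.71819484 -1.66248806  3.69784399]
```

```bash
python3 -m inch '[[[2,0,0,0],[4,0,0,0],[6,0,0,0],[6,0,0,0],[6,0,0,0]]]'; python3 - <<'E'
from h import *
s=st();print(w2d(s['tcp_pos']),s['wrist_force'])
show('w7',env.read_camera('wrist'))
E
```

```text
clock: 11.8
tcp_pos: [0.5688, -0.1291, 0.024]
orientation: [-0.707, 0.707, 0.01, -0.011]
wrist_force: [-4.9, -2.5, 2.7]
finger_gap: -0.0
[-0.0006  0.0837  0.024 ] [-4.87225686 -2.5470305   2.69237397]
```

View pics/w7.png

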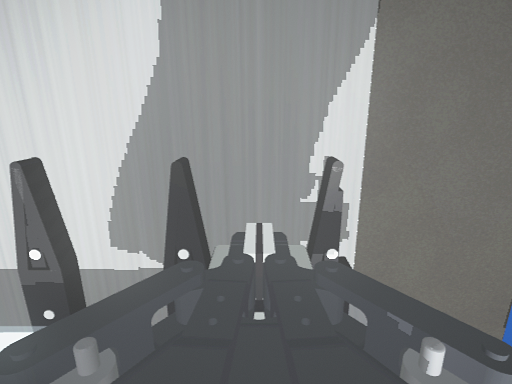

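```bash
for i in 1; do python3 -m inch '[[[1,0,0,0],[2,0,0,0],[3,0,0,0],[3,0,0,0],[3,0,0,0]]]'; done; python3 -m inch '[[[1,0,0,0],[2,0,0,0],[2,0,0,0],[2,0,0,0]]]'
```

```text
clock: 12.35
tcp_pos: [0.5703, -0.129, 0.024]
orientation: [-0.707, 0.707, 0.009, -0.012]
wrist_force: [-8.5, -2.5, 7.3]
finger_gap: 0.0001
clock: 12.75
tcp_pos: [0.5703, -0.129, 0.024]
orientation: [-0.707, 0.707, 0.007, -0.013]
wrist_force: [-15.4, -4.6, 11.6]
finger_gap: -0.0003
```

```bash
python3 -m inch '[[[1,0,0,0],[3,0,0,0],[3,0,0,0],[3,0,0,0]]]';  python3 -m inch '[[[-10,0,0,0],[-30,0,0,0],[-55,0,0,0],[-80,0,0,0],[-80,-30,0,0],[-80,-60,0,0],[-80,-90,0,0],[-80,-120,0,0],[-80,-120,0,0],[-80,-120,0,0]]]'; python3 - <<'E'
from h import *
s=st();print(w2d(s['tcp_pos']),yaw(s)-DY,s['wrist_force'])
show('w8',env.read_camera('wrist'))
show('t8',cv2.resize(env.read_camera('top')[140:250,150:372],None,fx=3,fy=3,interpolation=cv2.INTER_CUBIC))
E
```

```text
clock: 13.15
tcp_pos: [0.5702, -0.129, 0.024]
orientation: [-0.706, 0.708, 0.005, -0.015]
wrist_force: [-23.3, -5.4, 17.2]
finger_gap: -0.0
clock: 14.15
tcp_pos: [0.4989, -0.1311, 0.1447]
orientation: [-0.707, 0.707, 0.012, -0.009]
wrist_force: [0.6, -0.2, -1.4]
finger_gap: 0.0001
[-0.0704  0.0839  0.1447] -0.0016832379047358112 [ 0.63749866 -0.21687566 -1.37877506]
```

View pics/w8.png

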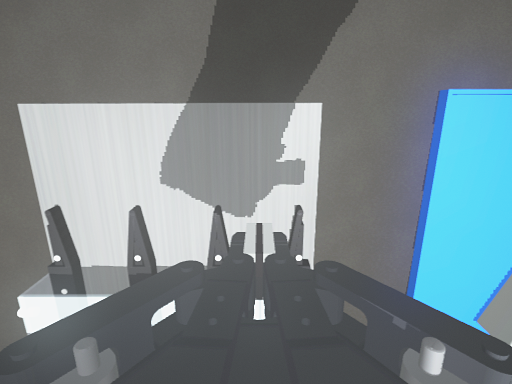

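View pics/t8.png

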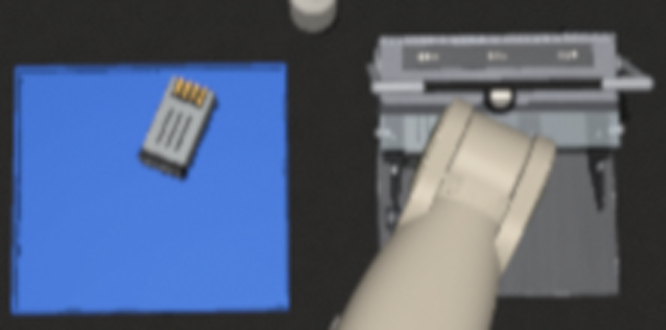

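```bash
python3 - <<'E'
from h import *
print(rel([.51,.19,.24]))
E
```

```text
[ 22.3 -96.8 320.1]
```

```bash
python3 -m inch '[[[2,-12,32,2],[4,-24,64,5],[7,-36,96,7],[9,-48,128,9],[11,-60,160,12],[13,-70,192,14],[16,-80,224,16],[18,-90,256,18],[20,-96,288,20],[22,-97,320,21]]]' 85; python3 -m inch '[[[0,0,0,0],[0,0,0,0],[0,0,0,0]]]'; python3 - <<'E'
from h import *
s=st();print(s['tcp_pos'],yaw(s))
im=env.read_camera('wrist');show('w9',im)
show('w9a',cv2.resize(im[130:330,160:360],None,fx=3,fy=3,interpolation=cv2.INTER_CUBIC))
show('t9',cv2.resize(env.read_camera('top')[140:250,150:372],None,fx=3,fy=3,interpolation=cv2.INTER_CUBIC))
E
```

```text
clock: 15.25
tcp_pos: [0.5098, 0.1911, 0.2401]
orientation: [-0.697, 0.697, -0.119, 0.118]
wrist_force: [0.4, 0.1, 0.1]
finger_gap: 0.085
clock: 15.55
tcp_pos: [0.5095, 0.1889, 0.2397]
orientation: [-0.697, 0.697, -0.119, 0.118]
wrist_force: [-0.4, 0.1, 0.0]
finger_gap: 0.0848
[0.50954667 0.18890641 0.23971842] -0.3368511530450811
```

View pics/w9.png

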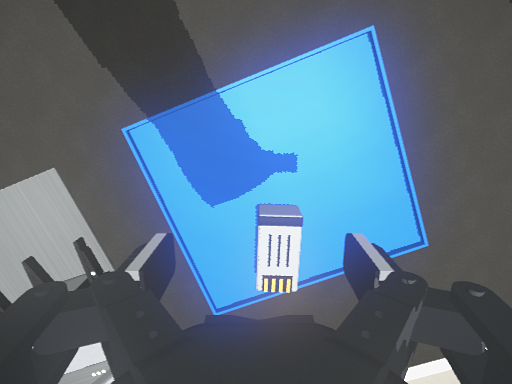

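View pics/w9a.png

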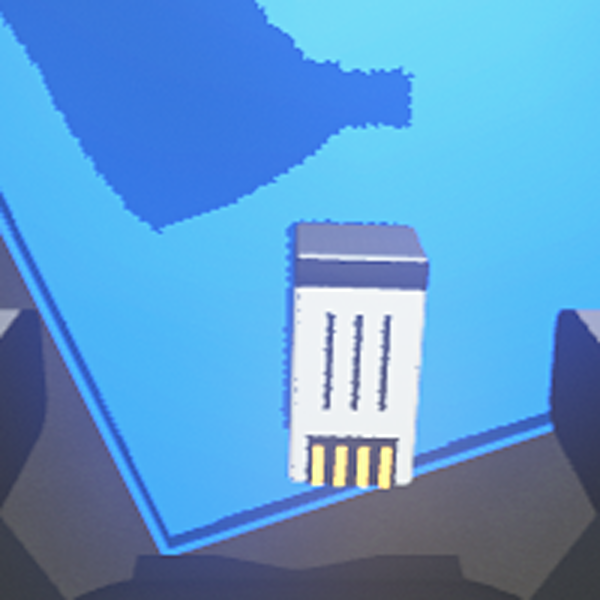

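View pics/t9.png

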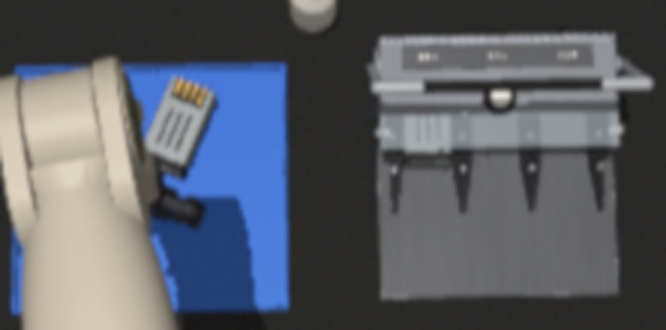

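```bash
python3 - <<'E'
from h import *
C=cam('wrist')
P=lambda x,y:(160+x/3-.33,130+y/3-.33)
q=[ray(P(*p),.049,C) for p in [(296,259),(428,263),(411,486),(291,481)]]
c=sum(q)/4; f=(q[2]+q[3]-q[0]-q[1])/2; y=np.arctan2(f[1],f[0]);print(c,np.hypot(*f[:2]),np.hypot(*(q[0]-q[1])[:2]),y)
t=c-.028*np.array([np.cos(y),np.sin(y),0]);t[2]=.021; print(t,rel(t),'spin',-np.degrees(y-yaw()))
E
```

```text
[0.62373905 0.17598819 0.049     ] 0.10672999500573489 0.055169527905448275 -0.3643736345467259
[0.59757733 0.18596639 0.021     ] [ 83.9 219.2  26.8] spin 1.517100871717668
```

```bash
python3 -m inch '[[[28,20,9,1],[56,50,18,1.5],[84,85,27,1.5],[84,120,27,1.5],[84,150,27,1.5],[84,180,27,1.5],[84,205,27,1.5],[84,219,27,1.5],[84,219,27,1.5],[84,219,27,1.5]]]' 85;  python3 -m inch '[[[0,0,0,0],[0,0,0,0],[0,0,0,0],[0,0,0,0],[0,0,0,0],[0,0,0,0],[0,0,0,0],[0,0,0,0]]]' 40 60; python3 -m inch '[[[0,-10,0,0],[0,-25,0,0],[0,-45,0,0],[0,-65,0,0],[0,-80,0,0],[0,-80,0,0]]]'; python3 - <<'E'
from h import *
s=st(); im=env.read_camera('wrist'); show('w10',im)
print(rel(d2w(-.131,-.084,.108)),'spin',-np.degrees(DY-yaw()))
E
```

```text
clock: 16.65
tcp_pos: [0.5988, 0.187, 0.0226]
orientation: [0.696, -0.695, 0.128, -0.128]
wrist_force: [-0.1, -0.0, 0.1]
finger_gap: 0.0851
clock: 17.45
tcp_pos: [0.5994, 0.1872, 0.0239]
orientation: [0.696, -0.695, 0.127, -0.129]
wrist_force: [-0.5, -2.4, 6.3]
finger_gap: 0.0549
clock: 18.05
tcp_pos: [0.5995, 0.1879, 0.1044]
orientation: [0.696, -0.695, 0.126, -0.129]
wrist_force: [-0.1, 0.4, -4.7]
finger_gap: 0.0548
[  28.3   -5.8 -511.7] spin -22.600645419372245
```

View pics/w10.png

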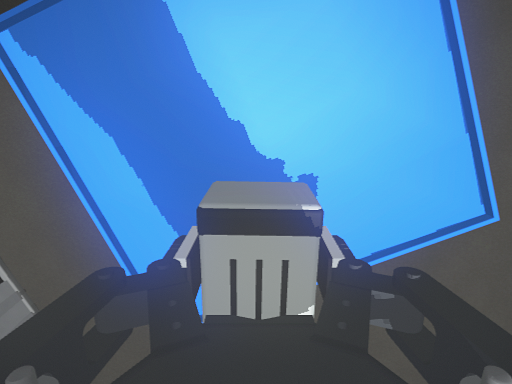

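```bash
python3 -m inch '[[[-30,-1,-15,0],[-60,-2,-40,0],[-80,-3,-75,0],[-80,-4,-112,0],[-70,-4,-150,0],[-60,-5,-188,0],[-50,-5,-226,0],[-40,-5,-264,0],[-30,-6,-302,0],[-20,-6,-340,0]]]'; python3 - <<'E'
from h import *
print(rel(d2w(-.131,-.084,.108)),'spin',-np.degrees(DY-yaw()),st()['finger_gap'])
E
```

```text
clock: 19.1
tcp_pos: [0.4575, -0.1244, 0.1068]
orientation: [0.696, -0.695, 0.128, -0.127]
wrist_force: [0.9, -0.3, -4.7]
finger_gap: 0.0549
[  49.7   -1.4 -169.9] spin -22.605038383180567 0.05491011473380527
```

```bash
python3 -m inch '[[[8,0,-28,-3],[16,0,-56,-7],[24,0,-84,-11],[33,-1,-112,-15],[41,-1,-140,-19],[50,-1,-170,-22.6],[50,-1,-170,-22.6],[50,-1,-170,-22.6],[50,-1,-170,-22.6]]]'; python3 - <<'E'
from h import *
s=st();show('w11',env.read_camera('wrist'));print(rel(d2w(-.101,-.084,.0285)),'spin',-np.degrees(DY-yaw()),w2d(s['tcp_pos']))
C=cam('wrist')
for q in [(-.145,-.145,.006),(-.042,-.042,.021)]: print(q,proj(d2w(*q),C).round(1))
E
```

```text
clock: 20.0
tcp_pos: [0.4445, -0.2987, 0.1078]
orientation: [0.708, -0.706, -0.011, 0.012]
wrist_force: [0.9, -0.3, -5.1]
finger_gap: 0.0546
[29.1 79.5 -2.4] spin 0.02225714345592272 [-0.1302 -0.0819  0.1078]
(-0.145, -0.145, 0.006) [185.8 174.4]
(-0.042, -0.042, 0.021) [300.6 286.6]
```

View pics/w11.png

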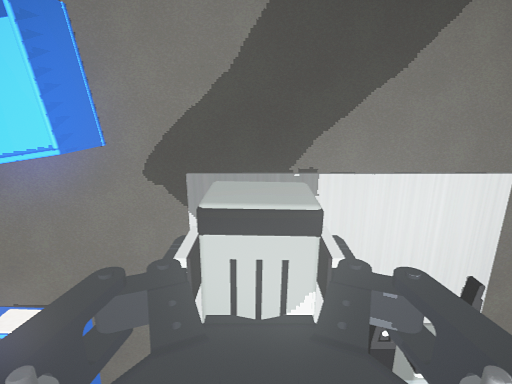

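```bash
python3 -m inch '[[[15,5,-1,0],[29,20,-2,0],[29,40,-2,0],[29,55,-2,0],[29,67,-2,0],[29,75,-2,0],[29,80,-2,0],[29,80,-2,0],[29,80,-2,0]]]';python3 - <<'E'
from h import *
s=st();print(w2d(s['tcp_pos']),yaw(s)-DY,s['wrist_force'],s['finger_gap'])
show('w12',env.read_camera('wrist'))
E
```

```text
clock: 20.95
tcp_pos: [0.4747, -0.3014, 0.0293]
orientation: [-0.707, 0.707, 0.011, -0.011]
wrist_force: [0.5, 0.4, -4.8]
finger_gap: 0.0545
[-0.1001 -0.0856  0.0293] -0.0003451275697647013 [ 0.45742816  0.43198689 -4.78907714] 0.05447888807502909
```

View pics/w12.png

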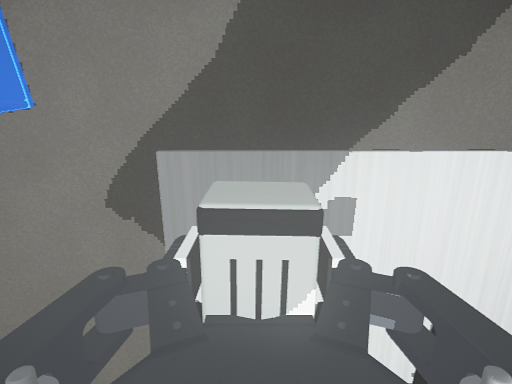

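```bash
python3 -m inch '[[[8,1,2,0],[16,2,2,0],[24,2,2,0],[32,2,2,0],[40,2,2,0],[48,2,2,0]]]';python3 - <<'E'
from h import *
s=st();print(w2d(s['tcp_pos']),yaw(s)-DY,s['wrist_force'])
E
python3 -m inch '[[[8,0,0,0],[16,0,0,0],[24,0,0,0],[32,0,0,0],[40,0,0,0],[40,0,0,0]]]';python3 - <<'E'
from h import *
s=st();print(w2d(s['tcp_pos']),yaw(s)-DY,s['wrist_force'])
show('w13',env.read_camera('wrist'))
E
```

```text
clock: 21.6
tcp_pos: [0.5231, -0.2976, 0.0267]
orientation: [0.707, -0.707, -0.011, 0.011]
wrist_force: [0.1, 0.9, -5.4]
finger_gap: 0.055
[-0.0516 -0.0833  0.0267] -1.9443444807615284e-05 [ 0.12444017  0.88007782 -5.43374009]
clock: 22.2
tcp_pos: [0.5636, -0.2965, 0.0268]
orientation: [-0.707, 0.707, 0.012, -0.011]
wrist_force: [-0.9, 0.4, -5.1]
finger_gap: 0.0551
[-0.0111 -0.0835  0.0268] 0.00045231786310159783 [-0.85537759  0.44161711 -5.08724101]
```

View pics/w13.png

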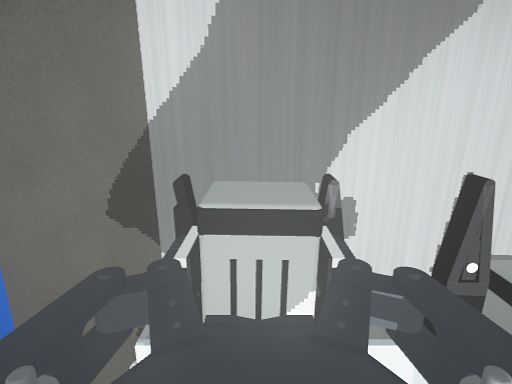

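The pack sits between the rails (noses at about (182,180) and (330,180), pack centred at 260). I'll repeat the push used for bay 1.

```bash
python3 -m inch '[[[5,0,0,0],[10,1,0,0],[10,2,0,0],[10,2,0,0]]]'; python3 -m inch '[[[0,0,0,0],[0,0,0,0],[0,0,0,0],[0,0,0,0]]]' 68;  python3 -m inch '[[[0,-20,0,0],[0,-50,0,0],[-25,-60,0,0],[-55,-60,0,0],[-80,-60,0,0],[-80,-60,0,0],[-80,-60,0,0],[-80,-60,0,0]]]' 68; python3 -m inch '[[[0,0,0,0],[0,0,0,0],[0,0,0,0],[0,0,0,0],[0,0,0,0]]]' 0; python3 -m inch '[[[0,20,0,0],[0,45,0,0],[0,60,0,0],[10,60,0,0],[22,60,0,0],[34,60,0,0],[44,60,0,0],[54,60,0,0],[62,60,0,0],[62,60,0,0]]]';python3 - <<'E'
from h import *
s=st();print(w2d(s['tcp_pos']),yaw(s)-DY,s['wrist_force'])
show('w14',env.read_camera('wrist'))
E
```

```text
clock: 22.65
tcp_pos: [0.5729, -0.2962, 0.0259]
orientation: [-0.707, 0.707, 0.012, -0.011]
wrist_force: [-0.9, 1.9, 3.3]
finger_gap: 0.0548
clock: 23.05
tcp_pos: [0.5724, -0.2962, 0.0249]
orientation: [-0.707, 0.707, 0.011, -0.011]
wrist_force: [0.3, 0.8, 0.3]
finger_gap: 0.0678
clock: 23.85
tcp_pos: [0.4932, -0.299, 0.085]
orientation: [-0.707, 0.707, 0.012, -0.011]
wrist_force: [-0.2, 1.1, 0.1]
finger_gap: 0.068
clock: 24.35
tcp_pos: [0.4924, -0.2985, 0.0847]
orientation: [0.707, -0.707, -0.011, 0.011]
wrist_force: [-1.2, -0.4, -0.5]
finger_gap: 0.0002
clock: 25.35
tcp_pos: [0.5553, -0.2974, 0.0258]
orientation: [-0.706, 0.708, 0.011, -0.011]
wrist_force: [-2.4, -1.4, 0.7]
finger_gap: 0.0001
[-0.0194 -0.0841  0.0258] -0.00012310197756127544 [-2.41254551 -1.35141615  0.70775126]
```

View pics/w14.png

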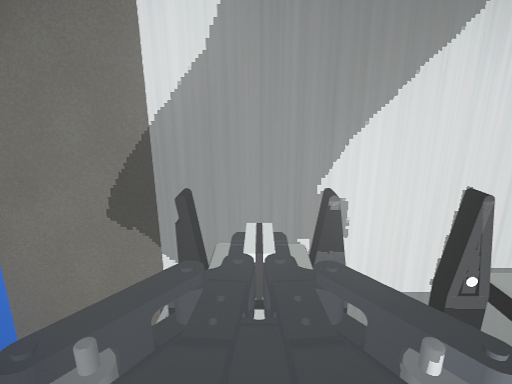

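```bash
python3 -m inch '[[[4,0,0,0],[8,0,0,0],[12,0,0,0],[16,0,0,0],[18,0,0,0],[18,0,0,0]]]'; python3 -m inch '[[[1,0,0,0],[2,0,0,0],[3,0,0,0],[3,0,0,0],[3,0,0,0]]]';python3 -m inch '[[[1,0,0,0],[2,0,0,0],[2,0,0,0],[2,0,0,0]]]'; python3 - <<'E'
from h import *
s=st();print(w2d(s['tcp_pos']),yaw(s)-DY,s['wrist_force'])
E
```

```text
clock: 26.0
tcp_pos: [0.5712, -0.2968, 0.0254]
orientation: [-0.707, 0.708, 0.01, -0.012]
wrist_force: [-7.0, -3.2, 5.3]
finger_gap: -0.0002
clock: 26.5
tcp_pos: [0.5738, -0.2967, 0.0254]
orientation: [-0.707, 0.708, 0.01, -0.012]
wrist_force: [-7.7, -2.6, 4.8]
finger_gap: 0.0001
clock: 26.9
tcp_pos: [0.5758, -0.2967, 0.0254]
orientation: [-0.707, 0.708, 0.01, -0.012]
wrist_force: [-7.9, -3.6, 5.5]
finger_gap: 0.0002
[ 0.0011 -0.0841  0.0254] -0.0014104545916564237 [-7.88861963 -3.58188039  5.5002566 ]
```

Still sliding (7–8 N friction); continue until it stops.

```bash
python3 -m inch '[[[1,0,0,0],[2,0,0,0],[2,0,0,0],[2,0,0,0]]]';python3 -m inch '[[[1,0,0,0],[2,0,0,0],[2,0,0,0],[2,0,0,0]]]';python3 -m inch '[[[1,0,0,0],[2,0,0,0],[2,0,0,0],[2,0,0,0]]]'; python3 - <<'E'
from h import *
s=st();print(w2d(s['tcp_pos']),yaw(s)-DY,s['wrist_force'])
E
```

```text
clock: 27.3
tcp_pos: [0.5759, -0.2966, 0.0254]
orientation: [-0.707, 0.708, 0.008, -0.013]
wrist_force: [-12.7, -4.4, 8.0]
finger_gap: -0.0002
clock: 27.7
tcp_pos: [0.5759, -0.2966, 0.0254]
orientation: [-0.707, 0.708, 0.007, -0.014]
wrist_force: [-18.5, -3.7, 13.0]
finger_gap: 0.0003
clock: 28.1
tcp_pos: [0.5759, -0.2966, 0.0254]
orientation: [-0.706, 0.708, 0.005, -0.015]
wrist_force: [-25.1, -4.3, 16.8]
finger_gap: -0.0
[ 0.0012 -0.084   0.0254] -0.0036904445828959166 [-25.09530442  -4.34389747  16.84374127]
```

```bash
python3 -m inch '[[[-10,0,0,0],[-30,0,0,0],[-60,0,0,0],[-80,-30,10,0],[-90,-60,24,0],[-90,-100,40,0],[-90,-140,55,0],[-90,-180,70,0],[-90,-210,84,0],[-90,-210,84,0]]]'; python3 -m inch '[[[0,0,0,0],[0,0,0,0],[0,0,0,0]]]'; python3 - <<'E'
from h import *
s=st();im=env.read_camera('wrist');show('w15',im);print(w2d(s['tcp_pos']),yaw(s)-DY)
show('t15',cv2.resize(env.read_camera('top')[140:250,150:372],None,fx=3,fy=3,interpolation=cv2.INTER_CUBIC))
show('s15',cv2.resize(env.read_camera('scene')[190:320,160:330],None,fx=4,fy=4,interpolation=cv2.INTER_CUBIC))
C=cam('wrist',s)
for q in [(.012,.084+.028,.051),(.012,.084-.028,.051),(.012,-.084+.028,.051),(.012,-.084-.028,.051),(.03,.14,.058),(.03,-.14,.058)]: print(q,proj(d2w(*q),C).round(1))
E
```

```text
clock: 29.1
tcp_pos: [0.4935, -0.2141, 0.2404]
orientation: [-0.706, 0.708, 0.015, -0.009]
wrist_force: [-0.1, -0.1, 0.1]
finger_gap: 0.0001
clock: 29.4
tcp_pos: [0.4901, -0.2145, 0.2331]
orientation: [0.708, -0.706, -0.01, 0.012]
wrist_force: [-0.9, -0.1, -0.4]
finger_gap: 0.0002
[-0.082   0.0008  0.2331] -0.0006531768029981386
(0.012, 0.112, 0.051) [346.4 245.7]
(0.012, 0.05600000000000001, 0.051) [301.8 245.8]
(0.012, -0.05600000000000001, 0.051) [212.5 246. ]
(0.012, -0.112, 0.051) [167.8 246.1]
(0.03, 0.14, 0.058) [369.3 261.4]
(0.03, -0.14, 0.058) [144.8 261.9]
```

View pics/w15.png

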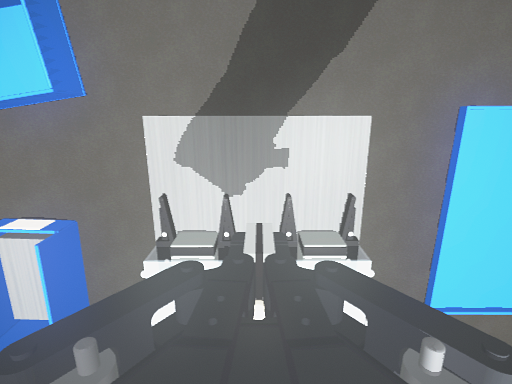

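View pics/t15.png

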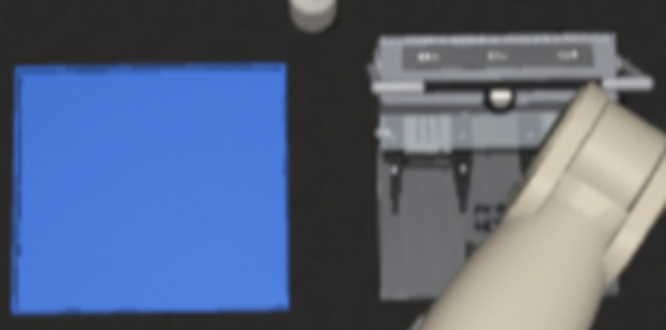

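View pics/s15.png

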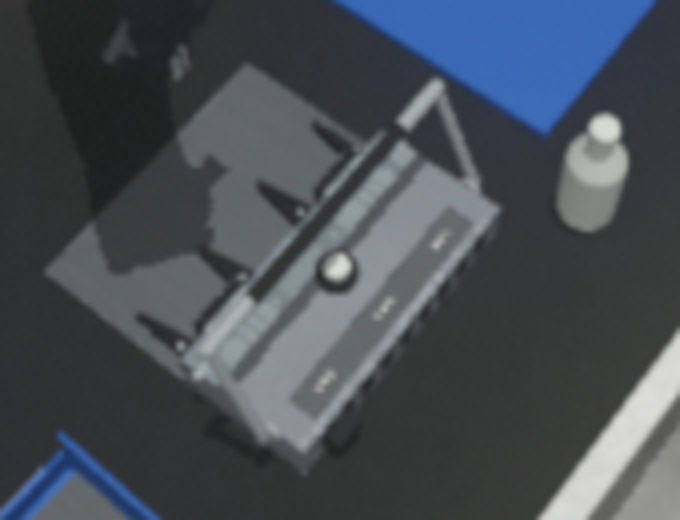

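```bash
python3 - <<'E'
from h import *
s=st(); print(rel(d2w(.095,0,.200),s))
for a in [68,60,52,44,36,28,20,12,5,0,-3,-5,-6]:
    r=np.radians(a); f=(68-a)/74
    x=.130-.13*np.cos(r)+.014-.012*f; z=.054+.13*np.sin(r)+.0055+.002*f-.002
    print(a,(x*1e3).round(1),(z*1e3).round(1),'rel', round((x-.095)*1e3),round((.200-z)*1e3))
E
python3 -m inch '[[[20,0,0,0],[50,0,0,0],[85,0,0,0],[120,0,0,0],[150,0,0,0],[170,5,0,0],[177,20,0,0],[177,33,0,0],[177,33,0,0],[177,33,0,0]]]'; python3 - <<'E'
from h import *
s=st();im=env.read_camera('wrist');show('w16',im);print(w2d(s['tcp_pos']),yaw(s)-DY,s['wrist_force'])
show('s16',cv2.resize(env.read_camera('scene')[190:320,160:330],None,fx=4,fy=4,interpolation=cv2.INTER_CUBIC))
E
```

```text
[176.9  33.3  -0.6]
68 95.3 178.0 rel 0 22
60 77.7 170.3 rel -17 30
52 61.4 160.4 rel -34 40
44 46.6 148.5 rel -48 52
36 33.6 134.8 rel -61 65
28 22.7 119.6 rel -72 80
20 14.1 103.3 rel -81 97
12 7.8 86.0 rel -87 114
5 4.3 70.5 rel -91 129
0 3.0 59.3 rel -92 141
-3 2.7 52.6 rel -92 147
-5 2.7 48.1 rel -92 152
-6 2.7 45.9 rel -92 154
clock: 30.55
tcp_pos: [0.6664, -0.209, 0.2009]
orientation: [0.707, -0.707, -0.01, 0.012]
wrist_force: [0.1, 0.1, 0.6]
finger_gap: 0.0002
[0.0945 0.0007 0.2009] -0.0006723394551453321 [0.07805322 0.10719186 0.55898598]
```

View pics/w16.png

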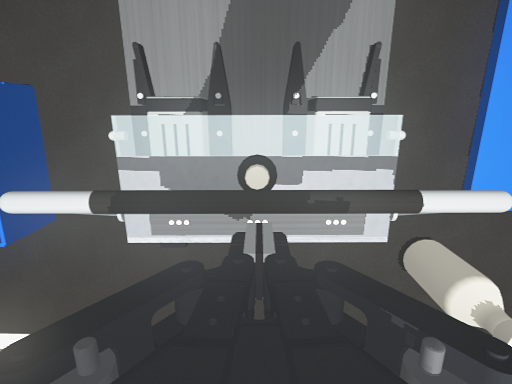

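View pics/s16.png

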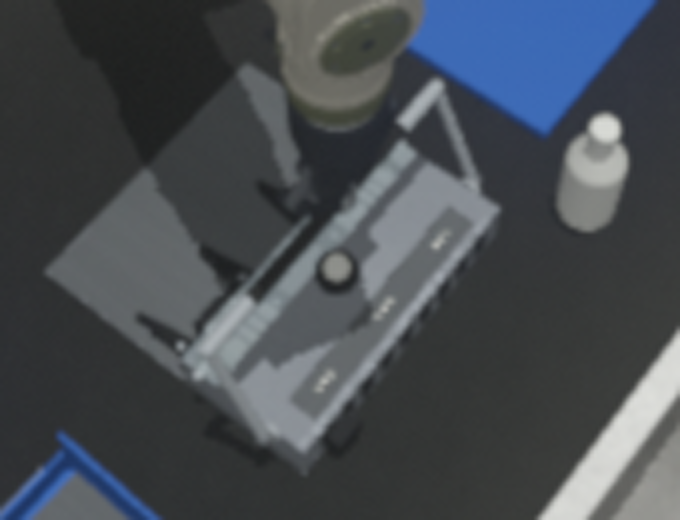

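```bash
python3 -m inch '[[[0,12,0,0],[0,22,0,0],[-9,26,0,0],[-17,30,0,0],[-26,35,0,0],[-34,40,0,0],[-48,52,0,0],[-48,52,0,0]]]'; python3 - <<'E'
from h import *
s=st();im=env.read_camera('wrist');show('w17',im);print(w2d(s['tcp_pos']),yaw(s)-DY,s['wrist_force'])
E
```

```text
clock: 31.45
tcp_pos: [0.6172, -0.21, 0.1479]
orientation: [0.708, -0.706, -0.01, 0.012]
wrist_force: [0.1, 0.1, 1.2]
finger_gap: -0.0004
[0.0453 0.0013 0.1479] -0.0008990577947599297 [0.05610241 0.08579631 1.15993453]
```

View pics/w17.png

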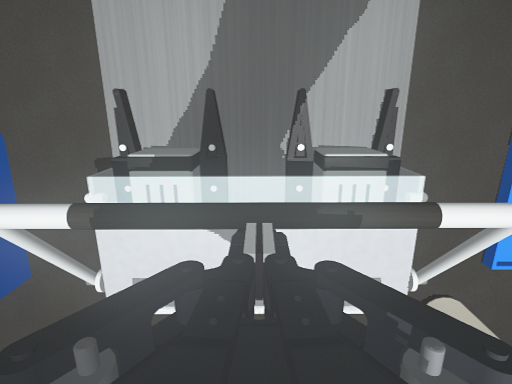

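```bash
python3 -m inch '[[[-7,6,0,0],[-13,13,0,0],[-19,20,0,0],[-24,28,0,0],[-29,36,0,0],[-33,45,0,0],[-39,62,0,0],[-43,77,0,0],[-44,82,0,0],[-44,82,0,0]]]'; python3 -m inch '[[[0,4,0,0],[0,8,0,0],[0,12,0,0],[0,16,0,0],[0,20,0,0],[0,22,0,0],[0,22,0,0]]]'; python3 - <<'E'
from h import *
s=st();im=env.read_camera('wrist');show('w18',im);print(w2d(s['tcp_pos']),yaw(s)-DY,s['wrist_force'])
E
```

```text
clock: 32.5
tcp_pos: [0.5754, -0.2119, 0.068]
orientation: [-0.707, 0.707, 0.011, -0.011]
wrist_force: [1.2, 0.6, 4.0]
finger_gap: -0.0003
clock: 33.2
tcp_pos: [0.5751, -0.212, 0.0475]
orientation: [-0.707, 0.707, 0.011, -0.011]
wrist_force: [-7.1, 1.8, 17.9]
finger_gap: -0.0004
[0.0031 0.0006 0.0475] -0.00039303351771255435 [-7.05108931  1.79279288 17.88400017]
```

View pics/w18.png

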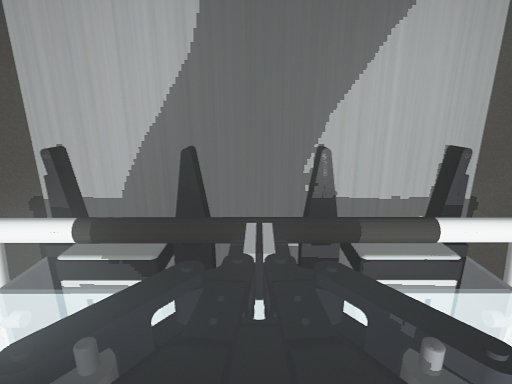

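```bash
python3 -m inch '[[[0,-10,0,0],[0,-40,0,0],[0,-80,0,0],[0,-115,0,0],[0,-140,0,0],[-20,-150,0,0],[-40,-150,0,0],[-40,-150,0,0],[-40,-150,0,0]]]'; python3 - <<'E'
from h import *
s=st();im=env.read_camera('wrist');show('w19',im);print(w2d(s['tcp_pos']),yaw(s)-DY,s['wrist_force'])
C=cam('wrist',s)
for q in [(.0006,.151,.042),(.0006,-.151,.042),(.088,0,.066)]: print(q,proj(d2w(*q),C).round(1))
show('s19',cv2.resize(env.read_camera('scene')[190:320,160:330],None,fx=4,fy=4,interpolation=cv2.INTER_CUBIC))
E
```

```text
clock: 34.15
tcp_pos: [0.5356, -0.2132, 0.1954]
orientation: [0.707, -0.707, -0.011, 0.011]
wrist_force: [0.3, 0.7, -1.1]
finger_gap: 0.0002
[-0.0364  0.0007  0.1954] -0.0007035838605388353 [ 0.29005574  0.7062359  -1.08543119]
(0.0006, 0.151, 0.042) [393.9 210.2]
(0.0006, -0.151, 0.042) [120.3 210.6]
(0.088, 0, 0.066) [257.3 292.5]
```

View pics/w19.png

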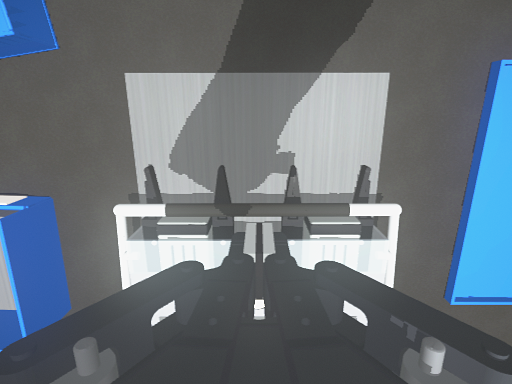

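View pics/s19.png

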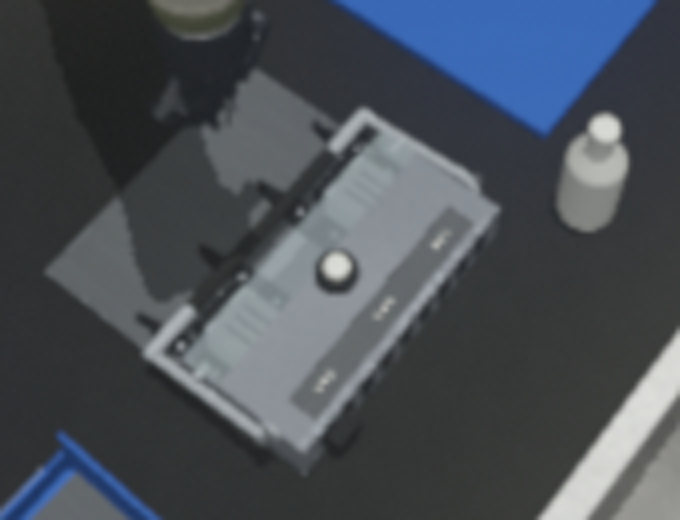

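```bash
python3 - <<'E'
from h import *
C=cam('scene'); print(w2d(ray((160+337/4-.375,190+267/4-.375),.066,C)))
E
python3 -m inch '[[[30,0,0,0],[70,0,0,0],[105,0,0,0],[124,0,0,0],[124,20,0,0],[124,50,0,0],[124,80,0,0],[124,105,0,0],[124,110,0,0],[124,110,0,0]]]'; python3 - <<'E'
from h import *
s=st();im=env.read_camera('wrist');show('w20',im);print(w2d(s['tcp_pos']),s['wrist_force'])
E
```

```text
[0.0873 0.0017 0.066 ]
clock: 35.25
tcp_pos: [0.6591, -0.2087, 0.0842]
orientation: [0.708, -0.707, -0.01, 0.012]
wrist_force: [0.4, 0.3, -0.1]
finger_gap: 0.0
[0.0872 0.0012 0.0842] [ 0.42250534  0.3275737  -0.07996388]
```

View pics/w20.png

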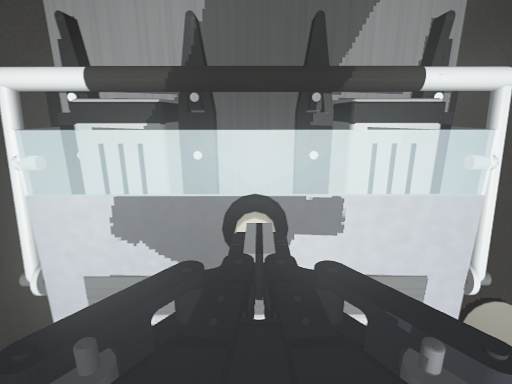

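```bash
python3 -m inch '[[[0,4,0,0],[0,8,0,0],[0,10,0,0],[0,12,0,0],[0,12,0,0]]]'; python3 -m inch '[[[0,1,0,0],[0,2,0,0],[0,3,0,0],[0,3,0,0]]]';  python3 -m inch '[[[0,1,0,0],[0,2,0,0],[0,3,0,0],[0,3,0,0]]]'
```

```text
clock: 35.8
tcp_pos: [0.6607, -0.2098, 0.0749]
orientation: [-0.707, 0.707, 0.012, -0.01]
wrist_force: [3.9, -0.2, 4.0]
finger_gap: 0.0003
clock: 36.2
tcp_pos: [0.6608, -0.2098, 0.0739]
orientation: [-0.706, 0.708, 0.013, -0.01]
wrist_force: [-1.1, 1.2, 14.8]
finger_gap: -0.0001
clock: 36.6
tcp_pos: [0.6609, -0.2098, 0.0737]
orientation: [-0.706, 0.708, 0.013, -0.009]
wrist_force: [-5.2, 2.9, 27.3]
finger_gap: -0.0001
```

```bash
python3 - <<'E'
from h import *
im=env.read_camera('wrist');show('w21',cv2.resize(im[150:290,190:330],None,fx=4,fy=4,interpolation=cv2.INTER_CUBIC))
im=cv2.imread('pics/w20.png');show('w20a',cv2.resize(im[150:290,190:330],None,fx=4,fy=4,interpolation=cv2.INTER_CUBIC))
E
```

```text
(no output)
```

View pics/w21.png

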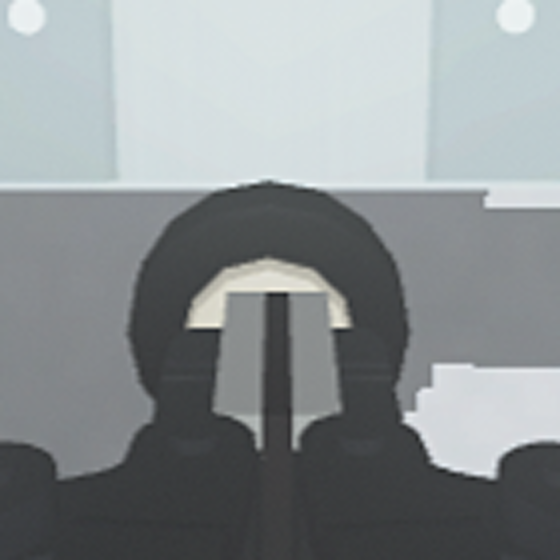

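View pics/w20a.png

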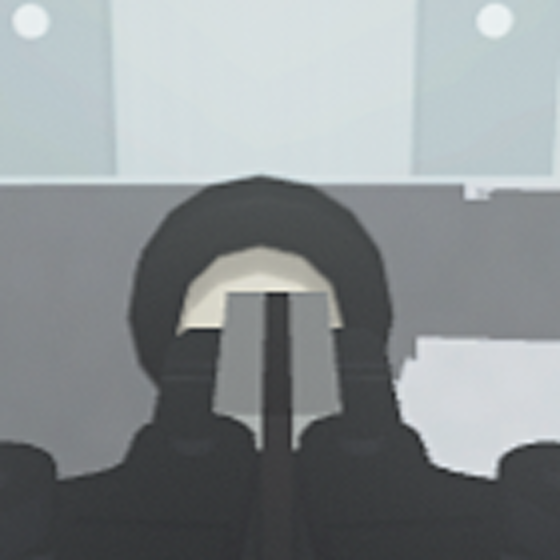

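```bash
for i in 1 2 3 4 5 6 7; do python3 -m inch '[[[0,-1,0,0],[0,-2,0,0],[0,-2,0,0],[0,-2,0,0]]]' | egrep 'tcp|force'; done
```

```text
tcp_pos: [0.6608, -0.2098, 0.0738]
wrist_force: [-0.7, 0.9, 19.0]
tcp_pos: [0.6608, -0.2097, 0.074]
wrist_force: [1.2, -0.0, 11.1]
tcp_pos: [0.6601, -0.2095, 0.0742]
wrist_force: [4.4, -1.9, 4.7]
tcp_pos: [0.6593, -0.2092, 0.0756]
wrist_force: [3.0, -2.0, 3.7]
tcp_pos: [0.659, -0.2091, 0.0774]
wrist_force: [1.0, -1.1, 3.1]
tcp_pos: [0.659, -0.209, 0.0794]
wrist_force: [-0.2, -1.4, 2.0]
tcp_pos: [0.6593, -0.209, 0.0815]
wrist_force: [-0.2, 0.3, -0.0]
```

```bash
python3 -m inch '[[[0,-20,0,0],[0,-50,0,0],[0,-90,0,0],[0,-130,0,0],[-30,-150,0,0],[-70,-160,0,0],[-110,-160,0,0],[-150,-160,0,0],[-150,-160,0,0],[-150,-160,0,0]]]'; python3 - <<'E'
from h import *
s=st();im=env.read_camera('wrist');show('w22',im);print(w2d(s['tcp_pos']),s['wrist_force'])
show('s22',cv2.resize(env.read_camera('scene')[190:320,160:330],None,fx=4,fy=4,interpolation=cv2.INTER_CUBIC))
C=cam('wrist',s)
for q in [(.0006,.151,.042),(.0006,-.151,.042)]: print(q,proj(d2w(*q),C).round(1))
E
```

```text
clock: 40.45
tcp_pos: [0.5091, -0.2141, 0.2423]
orientation: [-0.707, 0.707, 0.011, -0.011]
wrist_force: [0.4, 0.6, -0.1]
finger_gap: -0.0003
[-0.0629  0.0006  0.2423] [ 0.39309688  0.57892156 -0.08801978]
(0.0006, 0.151, 0.042) [374.8 217.2]
(0.0006, -0.151, 0.042) [140.3 217.6]
```

View pics/w22.png

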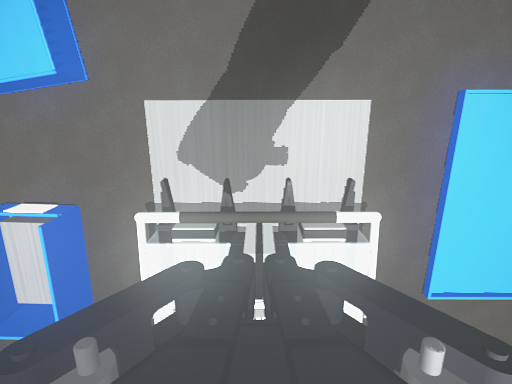

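View pics/s22.png

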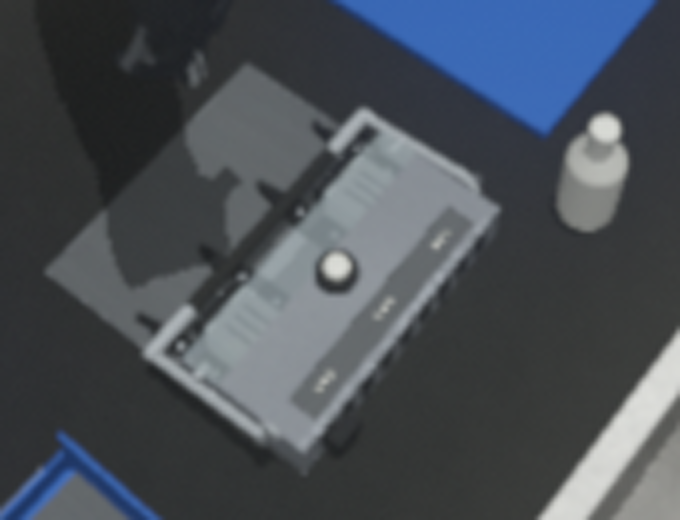

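The bail bar is at row 217, where I predicted it for fully down. Both packs are locked in, the button is out, the bottle hasn't moved, and the arm is clear.

```bash
python3 - <<'E'
from workcell import env
print(env.hand_in())
E
```

```text
the job is handed in; nothing more can be done
None
```

The job is done and handed in at about 40 s on the robot's clock. The tray held two packs, and both are in the dock, in bays 1 and 3. I set each one between the guides and pushed it in with closed fingers until it stopped. I then pressed the bail down and pressed the start button.

- **Packs home:** both stopped hard, reaching about 25 N, with the fingertips at dock x of about +1 mm. That matches a pack that is fully home, and the wrist picture shows both at the same depth.
- **Bail:** after I let go it stayed down. The bar sits within a pixel or so of where I predicted it for fully down.
- **Start button:** I pressed to a hard stop at 27 N. As I backed off, the force fell from about 5 N to zero over about 6 mm, so it had full travel, and it is out again.
- **Bystanders:** the bottle looks unmoved in the last scene picture. I kept clear of the screwdriver and bin but did not measure them afterwards.

No check failed or disagreed. I saw no grip slip and no knocked pack. The hand-in gives no verdict, so these checks are all I have to go on.

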